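# Set the packing jig's sliding leg to the mark and shut its cam lever

## Robot

A 6-joint arm with a two-finger parallel gripper is mounted at the origin on the work surface. World frame = base frame: x ahead of the robot, y to its left, z up, the work surface at z = 0. Lengths are in mm, angles in rad, forces in N, time in s.
With the tool pointing down it reaches from about 150 to 775 mm from the base axis. Payload 6.1 kg.
Tool frame: the origin (TCP) lies between the finger pads; the fingertips stand 22 mm ahead of it and the grasp point (between the pads) lies 3 mm ahead of it; z points along the fingers, y is the direction in which the jaws open and shut (so a half turn about z gives the same grasp; the last joint's range is limited). The gripper opens to 85 mm and grips with 20 to 120 N. Pads are 22 mm wide; open, the fingers measure 114 mm over their backs; the gripper's body (76 mm by 85 mm) begins 54 mm behind the grasp point. The pads swing forward as they close: fully open they stand 13 mm farther back than shut.
Start: joints at [1.138, 0.126, -0.04, 1.405, 0, 1.571], TCP at [220.184, 476.579, 220.995] pointing down, gripper open.
Joint ranges: [-2.72, 2.72], [-0.95, 1.95], [-1.27, 1.35], [-1.78, 2.02], [-1.46, 1.47], [-3.14, 3.14]. Speed limits (rad/s): [2.39, 2.39, 3.01, 3.14, 3.14, 3.14].

## Interface

Orientations are given as a rotation vector (axis times angle).
In Python, from station import bot gives the robot as it stands. The module is installed in compiled form; this text tells all that it offers.
- The arm moves only by the tool servo_tool, never from a script. Its argument "rows" is a list of rows, each a list of 7 numbers: the shift along the tool's x, y, z in mm, then the turn, a rotation vector about the tool's x, y, z in degrees, then the opening, from -1 (shut) to 1 (fully open). A call has 1 to 12 rows; each row is the pose to reach, as a shift and turn from the pose commanded when the call began, along the tool's axes at that moment; what a row does not reach only later rows make up. A row lasts 1/10 s, in which the tool goes at most 50 mm and 8.59 degrees, less where a joint would pass 70% of its speed; a pose out of reach is approached as far as the arm can. A call with a gripper value outside its range is refused whole. The fingers move at their own pace and stop on an object; "grip_force" is the grip in N (left out, the last holds). Time passes only in rows, so rows that repeat a pose let the fingers close. It gives the time, the measured TCP pose, the force and the opening at its end, in the units of the state.
- bot.get_obs(): the state, without advancing time (a new reading comes with each control period).
- bot.read_camera(name): name is "scene" or "side" or "wrist"; returns a dict with "color" (384x512x3 uint8, red, green, blue), "camera_matrix" (3x3 intrinsics, pixels), "xyz" and "attitude" of the camera in the world. Camera axes: x right, y up, looking along -z (the intrinsics and any distortion apply to the point x, -y, -z); pixel columns grow to the right and rows downward; lengths in mm; the calibration is good to about 2 mm. The wrist camera is an equidistant fisheye: a pixel r from the principal point sees the ray r / f radians off the axis. A picture is of the moment at which its call begins. There is no depth.
- bot.close_job(): hands the job in, once; it reports no verdict.
The state is a dict: "time": time; "q": joint angles; "joint_vel": joint speeds; "joint_efforts": joint torques, N m; "tcp_pos": TCP position; "tcp_rot": TCP orientation; "wrist_force": force on the tool from outside, world axes, zero at the start; "ft_torque": the same for the moment, N m; "gripper_width": opening from 0.0 (shut) to 1.0 (fully open).
Only numpy, scipy, OpenCV 4.12 (cv2) and the standard library are available. Lean on these libraries where they do the work, as an engineer would, in place of code of your own. Each camera call takes 0.05 s, during which the arm holds its last target. There are 200 camera calls.

## Task

Set the packing jig for the next carton: pull its sliding leg out by the white stop plate, against the light return spring, until the black pointer is at the red mark, and only then, holding the leg there, squeeze the orange cam lever shut flat against the leg. Finish while still holding the leg at the mark with the lever shut: do not let go. Leave the red mark and the things lying around where they are.

Things in the scene. Friction and masses are not known exactly. Their poses are not given: they have to be found in the camera images.
- jig: packing jig that sets the carton length, bolted down: base plate with a blue box sleeve (43 mm wide, 122 mm long, top at 77 mm). Origin on the table under the sleeve's mouth; its x axis points the way the leg slides out, y to the left of that, z up
- leg: sliding aluminium leg with a white stop plate across its outer end. Origin on its centre line at the sleeve's mouth when fully in, 50 mm above the table; axes as the jig's. Bar fills y -5 to 12 mm, z -14 to 14 mm; only the table is below it. Travel 0 to 115 mm, starts fully in. A spring draws it in with 3 N (in) to 6 N (out), plus 1 N friction: let go, it slides back in, even with the lever shut
- grip (a point): point on the leg's centre line at the stop plate's inner face (75 mm out from the leg's origin), 50 mm above the table; moves with the leg. The plate is square to the leg, 130 mm wide, 6 mm thick, 13 to 61 mm above the table; pull on its inner face. Once the lever is shut, lever and bar together are 24 mm wide, centred on this line
- pointer (a point): tip of the small black pointer at the bottom edge of the stop plate, level with the plate's inner face, 72 mm to the -y side of the leg's centre line, 17 mm above the table; moves with the leg
- mark: red length mark, 4 mm along the leg's direction, 24 mm across, 6 mm tall, on the white scale strip (4 mm thick) 84 mm to the -y side of the leg's centre line. Origin at the centre of its underside; axes as the jig's: the pointer is at the mark when its x in this frame is 0. 45 to 95 mm from the pointer at the start; stiff, not to be moved
- cam_lever (a joint): orange lever on the -y side of the leg, 45 mm long, 7 mm thick, 26 mm tall, at the bar's height. 0 = shut, flat against the bar; grows as its free end swings away from the bar (0.36 to 0.48 rad at the start, stop at 0.52). Stays where left; turns with 0.06 N m. Fingers closing across bar and lever next to the stop plate shut it
- lever_tip (a point): free end of the cam lever, mid-height, pointing back towards the sleeve. The lever's upright pivot pin is on the leg, 6 mm inside the stop plate's inner face and 8.5 mm to the -y side of the centre line
- label_roll: paper label roll standing on end, 72 mm across, 40 mm tall, loose; origin at the centre of its underside
- pastry_a: round golden pastry, 68 mm across, 26 mm tall, loose; origin at the centre of its underside
- pastry_b: another such pastry
- pastry_c: another such pastry
- spray: white bottle, 64 mm across, 170 mm tall, blue cap, loose; origin at the centre of its underside
- spatula: spatula lying flat, 240 mm long along its x axis, loose
- tub: green bowl, 90 mm across, 60 mm tall, loose; origin at the centre of its underside

How it is judged (in metres and radians):
On the way, in this order (a step that is already met when the one before it is completed fails the run):
1. the leg is held out with its pointer at the red mark (within 6 mm), the lever still open (more than 0.2 rad) (x of pointer in the frame of mark between -0.006 and 0.006 m and contact force between the fingers and leg above 2 N and value of joint cam_lever above 0.2 rad), for 0.2 s.
2. the lever is shut (under 0.07 rad) with the leg held at the mark (within 6 mm) (x of pointer in the frame of mark between -0.006 and 0.006 m and contact force between the fingers and leg above 2 N and value of joint cam_lever below 0.07 rad), for 0.2 s.
At the end, for the whole second after the job is handed in: The fingers hold the leg (more than 2 N on it), its pointer is within 6 mm of the red mark along the leg, it is at rest, the cam lever is shut (under 0.07 rad) and the mark has not been shifted by 5 mm (all of step 2 and velocity of joint cam_lever below 0.1 rad/s and linear speed of leg below 0.01 m/s and distance of mark from where it was at the start of the episode below 0.005 m); the arm keeps its last pose, push and grip.
It fails at once if the lever is squeezed most of the way shut (under 0.15 rad) while the leg is more than 10 mm off the mark (value of joint cam_lever below 0.15 rad and not (x of pointer in the frame of mark between -0.01 and 0.01 m)).
It fails at once if the red mark is shifted by more than 5 mm (distance of mark from where it was at the start of the episode above 0.005 m).
It fails at once if a thing lying around is moved by more than 25 mm (distance of any of label_roll, pastry_a, pastry_b, pastry_c, spray, spatula, tub from where it was at the start of the episode above 0.025 m).
It also fails if it takes over 32 s, if anything falls off the work surface, if the arm or the gripper's body presses on something with over 40 N, if the wrist force passes 120 N, or if a joint passes its speed limit or range.

## Working session

There is one attempt and no reset: what is moved stays moved. The work goes in short steps, Python scripts to look and compute and a tool call to move; the robot and the scene stay as the last step left them, time stands still between calls to the robot, and variables do not carry over. Pictures are saved under pics/ and viewed, about 8 in all and at most 12, crops included, and the job is handed in when it is done.

Besides the shell and the picture viewer there is one more tool, called after "Request:" in YAML: its name, and indented under it one key for each argument. servo_tool: Moves the arm, as the interface text tells. Its arguments: {"type":"object","properties":{"rows":{"type":"array","items":{"type":"array","items":{"type":"number"}}},"grip_force":{"type":"number"}},"required":["rows"]}

```bash
mkdir -p pics; cat > h.py <<'E'
import numpy as np, cv2
from scipy.spatial.transform import Rotation as R
from station import bot
def att(a):
    a=np.array(a,float)
    return a if a.shape==(3,3) else (R.from_rotvec(a).as_matrix() if a.size==3 else R.from_quat(a).as_matrix())
def ray(c,u,v,fish=False):
    K=c['camera_matrix']; x=(u-K[0][2])/K[0][0]; y=(v-K[1][2])/K[1][1]
    if fish:
        r=np.hypot(x,y); s=np.sin(r)/max(r,1e-9); d=np.array([x*s,-y*s,-np.cos(r)])
    else: d=np.array([x,-y,-1.])
    return np.array(c['xyz']),att(c['attitude'])@d
def at_z(c,u,v,z,fish=False):
    o,d=ray(c,u,v,fish); return o+d*(z-o[2])/d[2]
def proj(c,p,fish=False):
    K=np.array(c['camera_matrix']); q=att(c['attitude']).T@(np.array(p)-np.array(c['xyz'])); x,y,z=q[0],-q[1],-q[2]
    if fish:
        r=np.hypot(x,y); t=np.arctan2(r,z); x,y=x/r*t,y/r*t
    else: x,y=x/z,y/z
    return K[0][0]*x+K[0][2],K[1][1]*y+K[1][2]
E
python3 - <<'E'
from h import *
import pickle
o=bot.get_obs(); print(o)
C={}
for n in ("scene","side","wrist"):
    c=bot.read_camera(n); C[n]=c; print(n,c['camera_matrix'],c['xyz'],c['attitude'],[k for k in c])
    cv2.imwrite(f"pics/{n}0.png",cv2.resize(c['color'][:,:,::-1],(800,600),interpolation=cv2.INTER_CUBIC))
pickle.dump(C,open('c0.pkl','wb'))
E
```

```text
{'time': 0.0, 'q': array([ 1.13798693e+00,  1.26375519e-01, -4.06370118e-02,  1.40541966e+00,
       -1.92671476e-06,  1.57083046e+00]), 'joint_vel': array([-4.39357376e-05, -1.07065958e-03,  1.24478245e-03,  2.00318935e-04,
       -1.16517407e-03, -1.68437917e-03]), 'joint_efforts': array([ 4.50478728e-04, -4.35911715e+01,  3.52925599e+01,  1.73200032e-02,
       -6.17056025e-05,  1.41422532e-06]), 'tcp_pos': array([220.01007844, 476.18436558, 220.21757573]), 'tcp_rot': array([-6.74538580e-01, -3.06796365e+00,  2.51004955e-03]), 'wrist_force': array([ 0.27603165, -0.23130714, -0.73228231]), 'ft_torque': array([-0.03470533,  0.02544579,  0.01158162]), 'gripper_width': 1.0000470598176}
scene [[420.94753214   0.         254.09504181]
 [  0.         420.94753214 190.75053609]
 [  0.           0.           1.        ]] [ 909.36651391  725.63314454 1175.07797458] [0.18803101 0.86961727 2.55130171] ['color', 'camera_matrix', 'xyz', 'attitude']
side [[489.53810256   0.         254.37911608]
 [  0.         489.53810256 183.94849585]
 [  0.           0.           1.        ]] [  160.79579353 -1236.67664718   868.68873381] [ 1.0040822  -0.15305032 -0.24840009] ['color', 'camera_matrix', 'xyz', 'attitude']
wrist [[297.31863964   0.         257.80636428]
 [  0.         297.31863964 190.88064134]
 [  0.           0.           1.        ]] [152.00183811 508.69573941 373.75058454] [-0.26627588 -0.16895352  1.1290617 ] ['color', 'camera_matrix', 'xyz', 'attitude']
```

View pics/scene0.png

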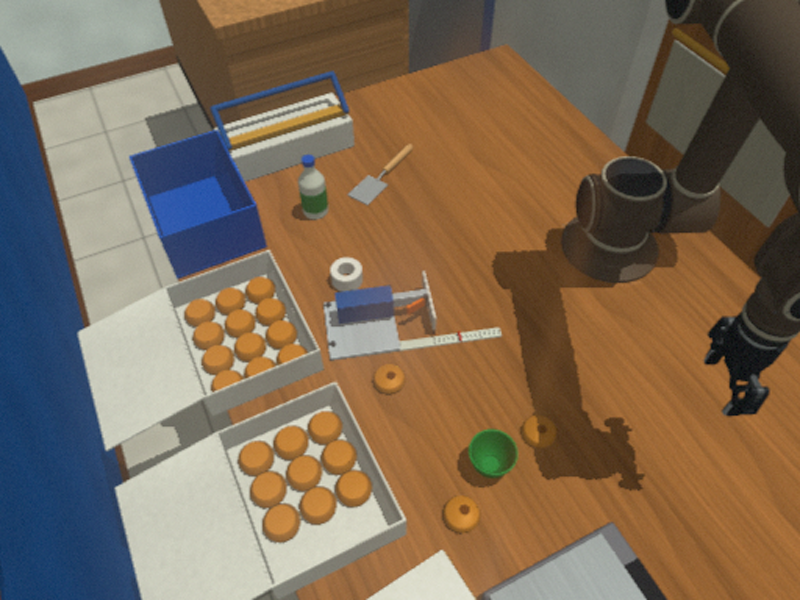

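View pics/side0.png

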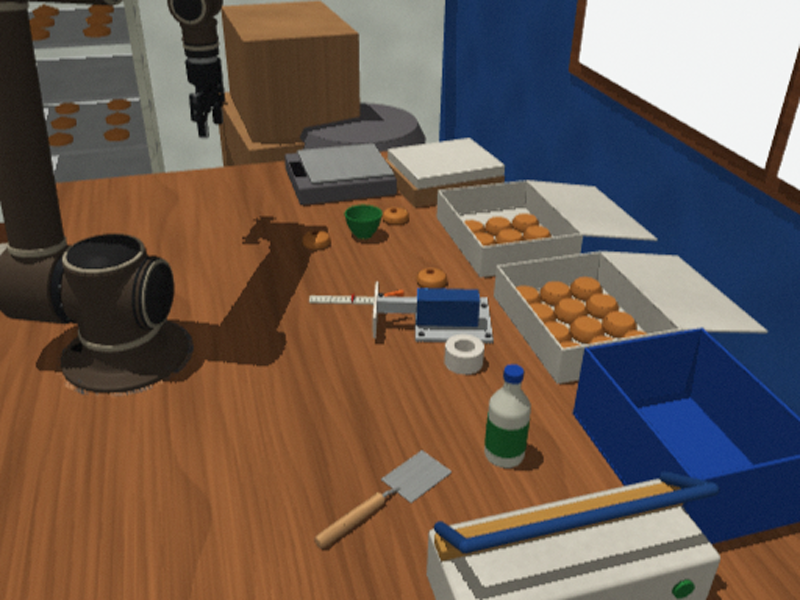

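Scene: the jig's sleeve is at about (365,303), the plate at (430,300), and the red mark at (459,336) in the 800x600 view. The leg slides out towards the robot. Side view: the plate is at (376,310) and the mark at (353,299). Next I'll get rough positions.

```bash
python3 - <<'E'
from h import *
import pickle
C=pickle.load(open('c0.pkl','rb'))
s=C['scene']; d=C['side']
f=lambda c,u,v,z: at_z(c,u*.64,v*.64,z).round(0)
print('mark',f(s,459,336,10),f(d,353,299,10))
print('plate top ends',f(s,425,273,61),f(s,434,331,13))
print('sleeve top',[f(s,*p,77) for p in((337,292),(390,287),(394,313),(342,320))])
print('strip ends',f(s,400,347,4),f(s,501,331,4))
for n,p,z in(('roll',(346,268),40),('pastry',(389,378),13),('p2',(539,431),13),('bowl',(493,440),60),('spray',(314,214),0)): print(n,f(s,*p,z))
c=s['color'][160:240,195:335,::-1]
a=cv2.resize(c,(798,456),interpolation=cv2.INTER_CUBIC); cv2.imwrite('pics/crop0.png',a)
E
```

```text
mark [452.  70.  10.] [449.  63.  10.]
plate top ends [456. -80.  61.] [494.  37.  13.]
sleeve top [array([ 653., -107.,   77.]), array([547., -68.,  77.]), array([569.,  -2.,  77.]), array([673., -35.,  77.])]
strip ends [575.  35.   4.] [362.  97.   4.]
roll [ 599. -189.   40.]
pastry [631.  98.  13.]
p2 [425. 333.  13.]
bowl [530. 326.  60.]
spray [ 589. -419.    0.]
```

View pics/crop0.png

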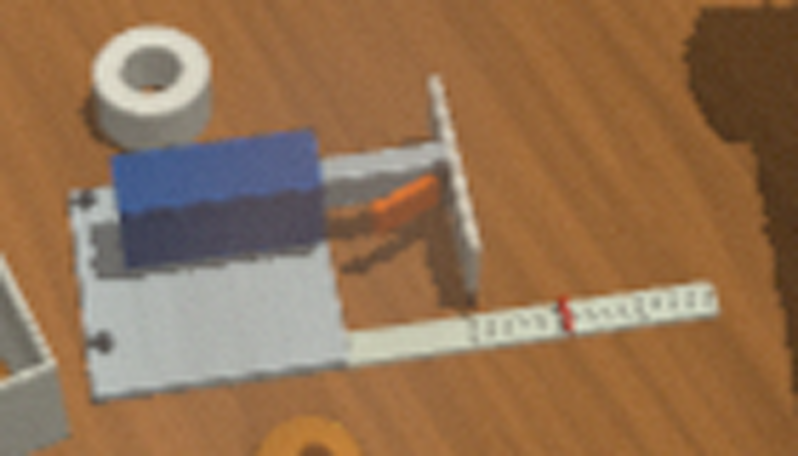

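The crop shows the plate just ahead of the lever (orange, 375–440, 180–225), the mark at (566,313), and the strip running from (345,350) to (717,298). The jig's x axis is about (-0.96, 0.28) in world, and tool x already points nearly that way. The grip point starts near (477,-27). I'll hover behind the plate and look with the wrist camera.

Request:
servo_tool:
  rows:
    - [-40,-29,0,0,0,-1,1]
    - [-80,-58,0,0,0,-2,1]
    - [-120,-87,0,0,0,-3,1]
    - [-160,-116,0,0,0,-4,1]
    - [-200,-145,0,0,0,-5,1]
    - [-240,-175,0,0,0,-6,1]
    - [-280,-205,0,0,0,-7,1]
    - [-320,-235,0,0,0,-8,1]
    - [-360,-265,0,0,0,-8.7,1]
    - [-400,-293,0,0,0,-8.7,1]
    - [-440,-323,0,0,0,-8.7,1]
    - [-469,-345,0,0,0,-8.7,1]

```text
time: 1.35
tcp_pos: [502.0, -36.1, 220.6]
tcp_rot: [-0.443, -3.11, 0.0]
wrist_force: [0.4, 0.7, 0.1]
gripper_width: 1.005
```

Request:
servo_tool:
  rows:
    - [0,0,0,0,0,0,1]
    - [0,0,0,0,0,0,1]
    - [0,0,0,0,0,0,1]
    - [0,0,0,0,0,0,1]

```text
time: 1.75
tcp_pos: [500.8, -32.3, 221.2]
tcp_rot: [0.437, 3.111, 0.0]
wrist_force: [-0.5, 0.3, 0.0]
gripper_width: 0.997
```

```bash
python3 - <<'E'
from h import *
import pickle
o=bot.get_obs(); print(o['time'],o['tcp_pos'],o['tcp_rot']);print(R.from_rotvec(o['tcp_rot']).as_matrix().round(3))
c=bot.read_camera('wrist'); pickle.dump(c,open('c1.pkl','wb')); print(c['xyz'],c['attitude'])
cv2.imwrite("pics/w1.png",cv2.resize(c['color'][:,:,::-1],(800,600),interpolation=cv2.INTER_CUBIC))
E
```

```text
1.75 [500.82290275 -32.286414   221.15434192] [4.37262668e-01 3.11095126e+00 2.15030828e-04]
[[-0.961  0.276  0.   ]
 [ 0.276  0.961  0.   ]
 [-0.     0.    -1.   ]]
[428.65683877 -10.82980979 374.59676927] [-0.2556634  -0.19319051  1.28101744]
```

View pics/w1.png

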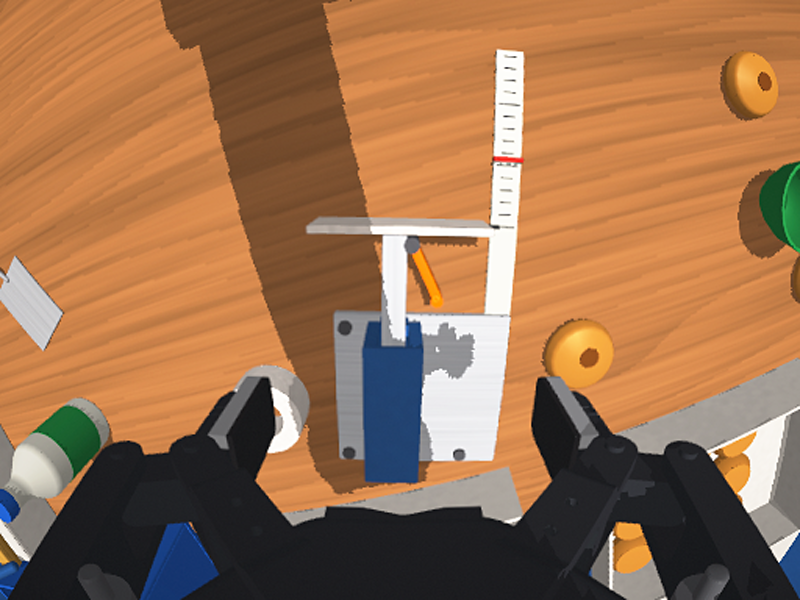

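The wrist view shows the mark at (508,160), the pointer at (497,227), the plate's top inner edge along row 234–237, the bar at (396,280), and the lever tip at (436,300). The sleeve is at (393,415).

```bash
python3 - <<'E'
from h import *
import pickle
c=pickle.load(open('c1.pkl','rb'))
f=lambda u,v,z: at_z(c,u*.64,v*.64,z,True)
o=np.array([500.8,-32.3]); ex=np.array([-.961,.276]); ey=np.array([.276,.961])
P={'mark':(508,160,10),'markL':(494,159,10),'markR':(523,160.5,10),'ptr':(497,227,17),'plateL':(307,234,61),'plateR':(490,237,61),
'stripTop':(509,50,4),'stripBot':(498,314,4),'barL':(383,238,64),'barR':(406,238,64),'barL2':(381,318,64),'barR2':(406,322,64),'levtip':(436,302,63),'sl1':(364,347,77),'sl2':(421,347,77),'sl3':(365,481,77),'sl4':(417,482,77)}
for k,p in P.items():
    w=f(*p)[:2]; print(k,w.round(1),'tool dx,dy',(ex@(w-o)).round(1),(ey@(w-o)).round(1))
E
```

```text
mark [450.1  69.2] tool dx,dy 76.7 83.6
markL [446.7  58.4] tool dx,dy 77.0 72.2
markR [453.4  81.1] tool dx,dy 76.9 95.8
ptr [498.7  46.2] tool dx,dy 23.7 74.8
plateL [458.6 -88.2] tool dx,dy 25.1 -65.3
plateR [495.6  32.7] tool dx,dy 22.9 61.1
stripTop [363.1  96. ] tool dx,dy 167.7 85.3
stripBot [574.5  32.3] tool dx,dy -53.0 82.4
barL [475.9 -38.2] tool dx,dy 22.3 -12.5
barR [480.3 -23.3] tool dx,dy 22.2 3.0
barL2 [530.5 -56. ] tool dx,dy -35.1 -14.6
barR2 [538.3 -39.8] tool dx,dy -38.1 3.1
levtip [530.1 -15.5] tool dx,dy -23.5 24.3
sl1 [543.5 -71.8] tool dx,dy -51.9 -26.2
sl2 [554.4 -33.6] tool dx,dy -51.9 13.5
sl3 [ 657.7 -108.4] tool dx,dy -171.8 -29.9
sl4 [670.1 -68. ] tool dx,dy -172.6 12.4
```

Checks agree: sleeve length 120, plate width about 127, mark 84 off the centre line. Pointer to mark is about 53 mm, the jig is turned about +0.9° in the tool frame, and the plate's inner face is at tool dx 24. I'll descend behind the plate, then start the pull.

Request:
servo_tool:
  rows:
    - [1,-1.5,20,0,0,0.9,1]
    - [1,-1.5,45,0,0,0.9,1]
    - [1,-1.5,70,0,0,0.9,1]
    - [1,-1.5,95,0,0,0.9,1]
    - [1,-1.5,120,0,0,0.9,1]
    - [1,-1.5,140,0,0,0.9,1]
    - [1,-1.5,155,0,0,0.9,1]
    - [1,-1.5,168,0,0,0.9,1]
    - [1,-1.5,176,0,0,0.9,1]
    - [1,-1.5,176,0,0,0.9,1]
    - [1,-1.5,176,0,0,0.9,1]
  grip_force: 30

```text
time: 2.9
tcp_pos: [500.2, -34.3, 45.5]
tcp_rot: [0.464, 3.107, 0.0]
wrist_force: [-0.3, -0.4, 0.5]
gripper_width: 1.003
```

```bash
python3 - <<'E'
from h import *
import pickle
o=bot.get_obs(); print(o['time'],o['tcp_pos'],o['tcp_rot'],o['wrist_force'])
c=bot.read_camera('wrist'); pickle.dump(c,open('c2.pkl','wb')); print(c['xyz'])
cv2.imwrite("pics/w2.png",cv2.resize(c['color'][:,:,::-1],(800,600),interpolation=cv2.INTER_CUBIC))
E
```

```text
2.9 [500.16757236 -34.32868934  45.5051245 ] [4.63715909e-01 3.10652561e+00 6.46472884e-05] [-0.27228274 -0.44168907  0.45987202]
[428.30613094 -11.61711457 198.91454585]
```

View pics/w2.png

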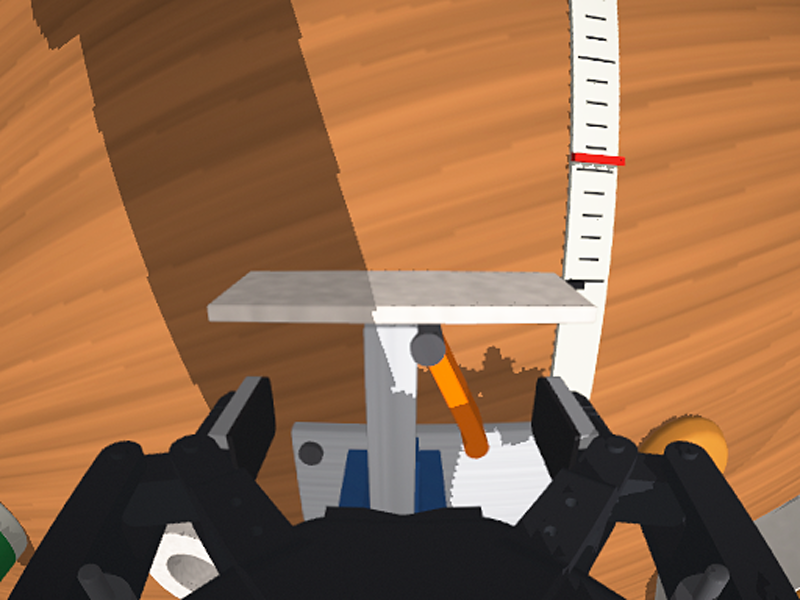

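The open fingers straddle bar and lever just behind the plate, clear on both sides. The pointer is at (577,285) and the mark at (599,160). I'll pull about 50 mm, then look.

```bash
python3 - <<'E'
from h import *
import pickle
c=pickle.load(open('c2.pkl','rb'))
f=lambda u,v,z: at_z(c,u*.64,v*.64,z,True)
o=np.array([500.2,-34.3]); M=R.from_rotvec([.4637,3.1065,0]).as_matrix()[:2,:2]
for k,p in {'mark':(599,160,10),'ptr':(577,285,17),'pL':(208,321,61),'pR':(596,321,61)}.items(): print(k,(M.T@(f(*p)[:2]-o)).round(1))
E
```

```text
mark [78.6 84.2]
ptr [25.1 75. ]
pL [ 24.8 -64.7]
pR [24.8 65.6]
```

Request:
servo_tool:
  rows:
    - [5,0,0,0,0,0,1]
    - [9,0,0,0,0,0,1]
    - [12,0,0,0,0,0,1]
    - [16,0,0,0,0,0,1]
    - [22,0,0,0,0,0,1]
    - [29,0,0,0,0,0,1]
    - [36,0,0,0,0,0,1]
    - [43,0,0,0,0,0,1]
    - [49,0,0,0,0,0,1]
    - [54,0,0,0,0,0,1]
    - [58,0,0,0,0,0,1]
    - [60,0,0,0,0,0,1]

```text
time: 4.15
tcp_pos: [442.1, -16.8, 45.0]
tcp_rot: [0.464, 3.107, 0.0]
wrist_force: [-0.5, -0.3, -0.8]
gripper_width: 1.001
```

```bash
python3 - <<'E'
from h import *
import pickle
o=bot.get_obs(); print(o['time'],o['tcp_pos'],o['tcp_rot'],o['wrist_force'])
c=bot.read_camera('wrist'); pickle.dump(c,open('c3.pkl','wb')); print(c['xyz'])
cv2.imwrite("pics/w3.png",cv2.resize(c['color'][:,:,::-1],(800,600),interpolation=cv2.INTER_CUBIC))
E
```

```text
4.15 [442.10633295 -16.81713253  45.02522381] [4.64113967e-01 3.10710994e+00 2.75341580e-05] [-0.48493354 -0.26989995 -0.78435282]
[370.37113188   5.89229655 198.4822115 ]
```

View pics/w3.png

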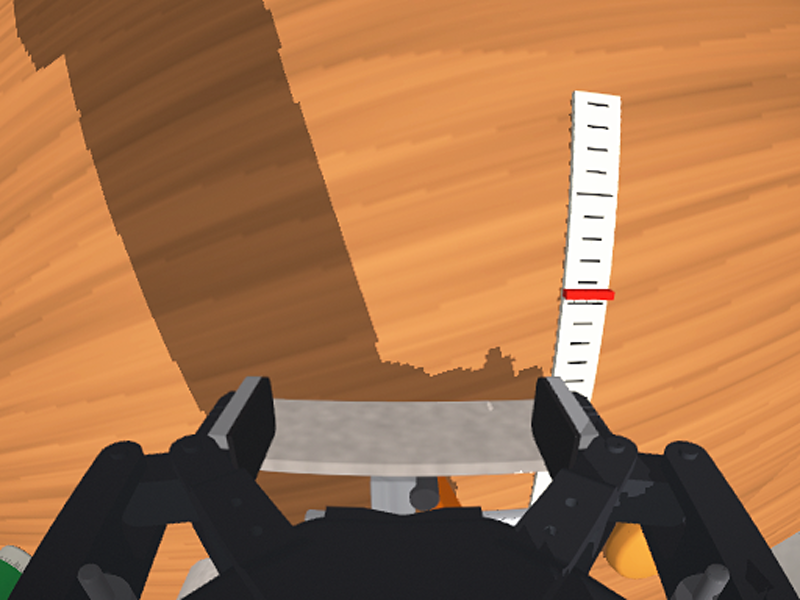

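The wrist view shows the plate (rows 402–475) between the fingers and the mark at (589,295), with almost no force. I suspect the fingers went over the plate, so I'll check in numbers.

```bash
python3 - <<'E'
from h import *
import pickle
c=pickle.load(open('c3.pkl','rb'))
f=lambda u,v,z: at_z(c,u*.64,v*.64,z,True)
o=np.array([442.1,-16.8]); M=R.from_rotvec([.464,3.107,0]).as_matrix()[:2,:2]
for k,p in {'mark':(589,295,10),'pin61':(400,475,61),'plow_outer13':(400,402,13),'pin400':(400,455,61)}.items(): print(k,(M.T@(f(*p)[:2]-o)).round(1))
# fingertip: project tcp-frame candidates
T=R.from_rotvec([.464,3.107,0]).as_matrix(); t=np.array([442.1,-16.8,45.])
for p in [(11,-42,9),(11,-42,22),(11,-42,-5),(11,-42,-20),(-11,-42,9),(11,42,9),(11,42,-13)]:
    q=proj(c,t+T@np.array(p,float),True); print(p,np.array(q)/.64)
s=bot.read_camera('side'); cv2.imwrite('pics/s4.png',cv2.resize(s['color'][150:240,170:310,::-1],(798,513),interpolation=cv2.INTER_CUBIC))
E
```

```text
mark [18.7 84.2]
pin61 [-35.8  -0.3]
plow_outer13 [-31.5  -0.5]
pin400 [-26.3  -0.3]
(11, -42, 9) [291.16413203 333.66580661]
(11, -42, 22) [298.2222145  322.07093774]
(11, -42, -5) [282.50704596 348.003495  ]
(11, -42, -20) [271.7647659  365.97709643]
(-11, -42, 9) [296.06324866 384.6018396 ]
(11, 42, 9) [510.56717108 333.62675756]
(11, 42, -13) [524.32709043 357.21604467]
```

View pics/s4.png

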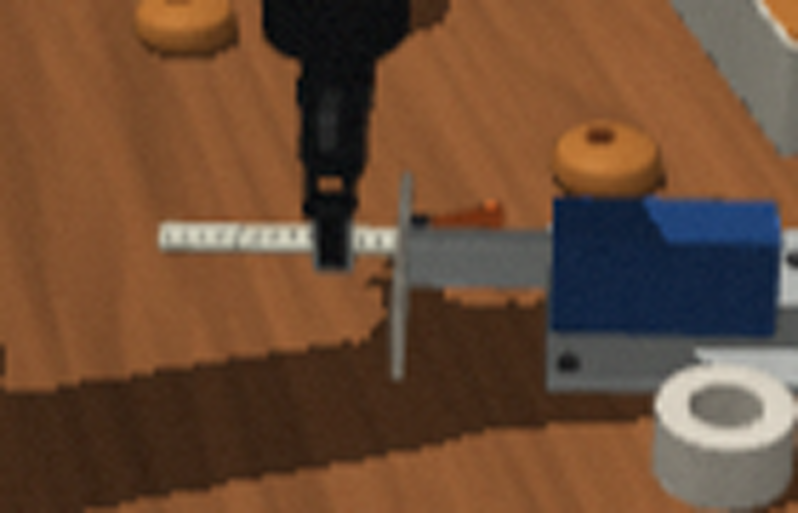

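The leg hasn't moved (plate still at its start pose), and the fingers passed it without contact. So the open fingertips sit higher than I took them to be. I'll measure the tip height from both views.

```bash
python3 - <<'E'
from h import *
import pickle
s=bot.read_camera('side'); c=pickle.load(open('c3.pkl','rb'))
T=R.from_rotvec([.464,3.107,0]).as_matrix(); t=np.array(bot.get_obs()['tcp_pos'])
def tri(a,b):
    (o1,d1),(o2,d2)=a,b; A=np.stack([d1,-d2],1); k=np.linalg.lstsq(A,o2-o1,rcond=None)[0]
    p,q=o1+k[0]*d1,o2+k[1]*d2; return (p+q)/2,np.linalg.norm(p-q)
for uv in [(316,270),(333,270),(350,270)]:
    o,d=ray(s,uv[0]/5.7+170,uv[1]/5.7+150)
    for y in(-42,-50,-57):
        n=T[:,1]; k=(y-n@(o-t))/(n@d); print(uv,y,(T.T@(o+k*d-t)).round(1))
for w in [(258,378),(272,378)]:
    p,g=tri(ray(c,w[0]*.64,w[1]*.64,True),ray(s,350/5.7+170 if 0 else 316/5.7+170,270/5.7+150)); print(w,(T.T@(p-t)).round(1),g.round(1))
print(t)
E
```

```text
(316, 270) -42 [  9.2 -42.  -21.4]
(316, 270) -50 [  8.6 -50.  -26.8]
(316, 270) -57 [  8.  -57.  -31.4]
(333, 270) -42 [  0.4 -42.  -21.6]
(333, 270) -50 [ -0.2 -50.  -27. ]
(333, 270) -57 [ -0.7 -57.  -31.6]
(350, 270) -42 [ -8.4 -42.  -21.9]
(350, 270) -50 [ -9.  -50.  -27.2]
(350, 270) -57 [ -9.4 -57.  -31.8]
(258, 378) [  9.  -45.9 -24. ] 0.1
(272, 378) [  8.7 -42.  -21.8] 1.3
[442.57554462 -16.93261272  45.05575646]
```

Both views put the open tips at tool z ≈ -22 (world z ≈ 67), about 30 mm farther back than the description implies, so they cleared the 61 mm plate. The fingers are in free air here, so I'll close them to the lever-shut width (24 mm) and see where the pads end up.

Request:
servo_tool:
  rows:
    - [0,0,0,0,0,0,-0.44]
    - [0,0,0,0,0,0,-0.44]
    - [0,0,0,0,0,0,-0.44]
    - [0,0,0,0,0,0,-0.44]
    - [0,0,0,0,0,0,-0.44]
    - [0,0,0,0,0,0,-0.44]
    - [0,0,0,0,0,0,-0.44]
    - [0,0,0,0,0,0,-0.44]

```text
time: 5.1
tcp_pos: [442.5, -16.9, 45.0]
tcp_rot: [-0.464, -3.107, 0.0]
wrist_force: [0.3, 0.8, 0.2]
gripper_width: 0.282
```

```bash
python3 - <<'E'
from h import *
import pickle
o=bot.get_obs(); print(o['time'],o['tcp_pos'],o['tcp_rot'],o['gripper_width'],o['wrist_force'])
c=bot.read_camera('wrist'); s=bot.read_camera('side'); pickle.dump((c,s,o),open('c5.pkl','wb'))
a=cv2.resize(c['color'][180:330,120:400,::-1],(798,428),interpolation=cv2.INTER_CUBIC)
b=cv2.resize(s['color'][150:240,170:310,::-1],(266,171),interpolation=cv2.INTER_CUBIC)
im=np.zeros((599,798,3),np.uint8); im[:428]=a; im[428:,:266]=b; cv2.imwrite('pics/w5.png',im)
E
```

```text
5.1 [442.46828159 -16.94400929  44.99371089] [-4.64253057e-01 -3.10707890e+00  3.84677224e-05] 0.2823383462570022 [0.26626855 0.77666968 0.24814446]
```

View pics/w5.png

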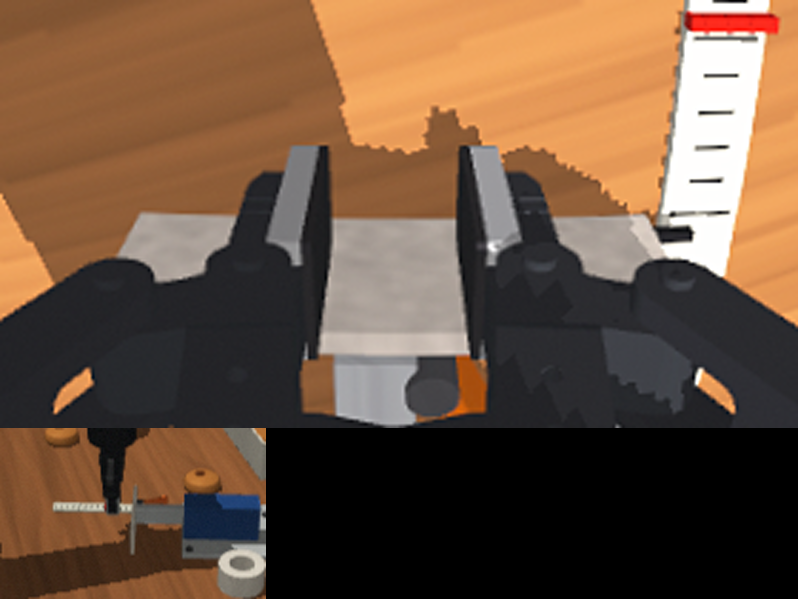

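```bash
python3 - <<'E'
from h import *
import pickle
c,s,o=pickle.load(open('c5.pkl','rb'))
T=R.from_rotvec(o['tcp_rot']).as_matrix(); t=np.array(o['tcp_pos'])
def onplane(cam,u,v,fish,y):
    p,d=ray(cam,u,v,fish); n=T[:,1]; k=(y-n@(p-t))/(n@d); return (T.T@(p+k*d-t)).round(1)
w=.282*85/2
for y,pts in((-w,[(328,147),(317,357)]),(w,[(460,147),(480,357)])):
    for p in pts: print(y,p,onplane(c,p[0]/2.85+120,p[1]/2.85+180,True,y))
print('cam in tool',T.T@(np.array(c['xyz'])-t))
# side tip profile: zoomed edges
g=s['color'][150:240,170:310].mean(2); 
x=int(112/1.9); print(x,g[30:55,x-4:x+6:3].round(0).T)
for v in (44,45,46,47): print(v,onplane(s,170+58,150+v,False,-w-8))
E
```

```text
-11.985 (328, 147) [  4.6 -12.   -1.7]
-11.985 (317, 357) [-17.  -12.  -40.4]
11.985 (460, 147) [ 15.6  12.  -25.4]
11.985 (480, 357) [  4.9  12.  -67.3]
cam in tool [  75.25359756    0.76116029 -153.45279851]
58 [[ 13.  12.  23.  30.  25.  35.  54.  78.  88. 134. 154. 120. 153. 147.
  102.  96.  97.  96.  97.  95.  90.  91.  91.  89.  89.]
 [ 23.  14.  15.  13.  20.  18.  15.  12.  15.  16.  12.  15.  20.  18.
   32.  70.  89.  96.  97.  96.  96.  98.  99.  96.  94.]
 [ 16.  15.  18.  13.  21.  21.  11.  15.  22.  19.  18.  14.  16.  12.
   24.  63.  87.  87.  87.  88.  90.  89.  95.  96.  97.]
 [ 55.  58.  53.  46.  48.  49.  48.  50.  49.  97. 171. 148. 103. 109.
  102.  95.  95.  89.  88.  86.  88.  86.  89.  85.  63.]]
44 [  3.  -20.  -19.2]
45 [  3.  -20.  -15.6]
46 [  3.1 -20.  -12. ]
47 [  3.1 -20.   -8.4]
```

With the fingers at 24 mm the tips are at tool z ≈ -14, so the real finger is about 31 mm shorter than described; lateral centring is fine. I'll reopen, lift, go back behind the plate, and descend to TCP z ≈ 14, which should put the open tips at about 36 mm.

Request:
servo_tool:
  rows:
    - [0,0,-20,0,0,0,1]
    - [0,0,-30,0,0,0,1]
    - [0,0,-30,0,0,0,1]
    - [0,0,-30,0,0,0,1]
    - [0,0,-30,0,0,0,1]
    - [0,0,-30,0,0,0,1]
    - [-20,0,-30,0,0,0,1]
    - [-45,0,-30,0,0,0,1]
    - [-60,0,-30,0,0,0,1]
    - [-60,0,-30,0,0,0,1]
    - [-60,0,-15,0,0,0,1]
    - [-60,0,0,0,0,0,1]

```text
time: 6.4
tcp_pos: [499.3, -34.3, 44.5]
tcp_rot: [-0.464, -3.107, -0.0]
wrist_force: [-1.3, -0.8, -0.2]
gripper_width: 0.998
```

Request:
servo_tool:
  rows:
    - [0,0,8,0,0,0,1]
    - [0,0,16,0,0,0,1]
    - [0,0,24,0,0,0,1]
    - [0,0,31,0,0,0,1]
    - [0,0,31,0,0,0,1]

```text
time: 6.9
tcp_pos: [499.2, -34.4, 13.1]
tcp_rot: [-0.464, -3.106, 0.0]
wrist_force: [-0.9, 0.3, 0.3]
gripper_width: 1.002
```

Request:
servo_tool:
  rows:
    - [5,0,0,0,0,0,1]
    - [10,0,0,0,0,0,1]
    - [14,0,0,0,0,0,1]
    - [18,0,0,0,0,0,1]
    - [22,0,0,0,0,0,1]
    - [22,0,0,0,0,0,1]

```text
time: 7.5
tcp_pos: [478.7, -28.0, 14.4]
tcp_rot: [0.464, 3.106, 0.0]
wrist_force: [2.0, -1.4, 0.8]
gripper_width: 0.998
```

The force is now about 2.4 N along the spring direction, so the fingers are in contact. I'll continue the pull, then measure.

Request:
servo_tool:
  rows:
    - [5,0,0,0,0,0,1]
    - [10,0,0,0,0,0,1]
    - [15,0,0,0,0,0,1]
    - [20,0,0,0,0,0,1]
    - [25,0,0,0,0,0,1]
    - [30,0,0,0,0,0,1]
    - [35,0,0,0,0,0,1]
    - [39,0,0,0,0,0,1]
    - [42,0,0,0,0,0,1]
    - [42,0,0,0,0,0,1]
    - [42,0,0,0,0,0,1]

```text
time: 8.6
tcp_pos: [438.5, -15.5, 14.2]
tcp_rot: [0.464, 3.107, 0.001]
wrist_force: [3.7, -0.6, 2.7]
gripper_width: 0.996
```

```bash
python3 - <<'E'
from h import *
import pickle
o=bot.get_obs(); print(o['time'],o['tcp_pos'],o['tcp_rot'],o['wrist_force'])
c=bot.read_camera('wrist'); pickle.dump((c,o),open('c6.pkl','wb')); print(c['xyz'])
cv2.imwrite("pics/w6.png",cv2.resize(c['color'][:,:,::-1],(800,600),interpolation=cv2.INTER_CUBIC))
E
```

```text
8.6 [438.49543887 -15.48712929  14.20770541] [4.63777184e-01 3.10713039e+00 8.90619863e-04] [ 3.67678746 -0.64140515  2.70279577]
[366.72955664   7.12392972 167.67621638]
```

View pics/w6.png

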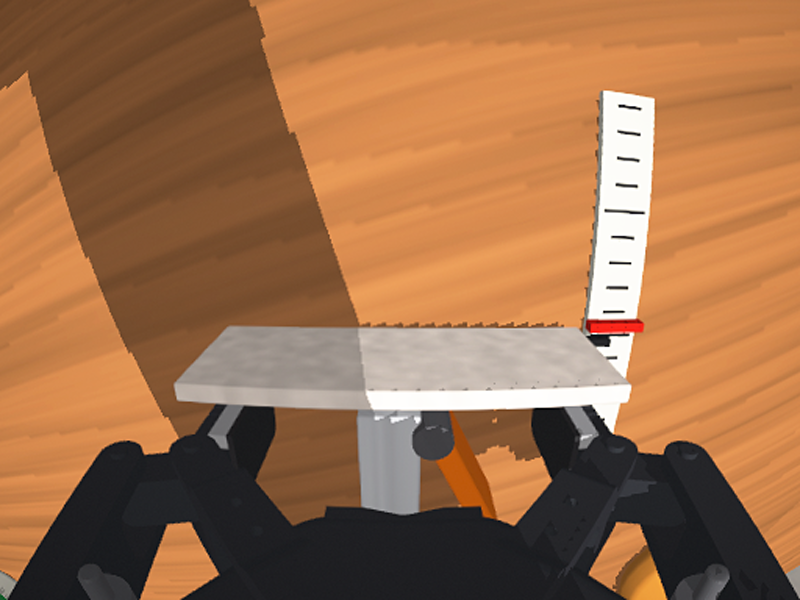

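The leg is out, with both fingers behind the plate and the lever still open. The pointer tip is at (605,341), just short of the mark at (614,326).

```bash
python3 - <<'E'
from h import *
import pickle
c,o=pickle.load(open('c6.pkl','rb'))
f=lambda u,v,z: at_z(c,u*.64,v*.64,z,True)
M=R.from_rotvec(o['tcp_rot']).as_matrix()[:2,:2]; t=o['tcp_pos'][:2]
for k,p in {'mark':(614,323,10),'markdn':(614,331,10),'ptr':(605,341,17),'ptrL':(592,340,17),'pL':(176,399,61),'pR':(629,399,61),'pM':(400,410,61)}.items(): print(k,(M.T@(f(*p)[:2]-t)).round(1))
w0=np.array([450.1,69.2]); print('mark first est rel',M.T@(w0-t))
E
```

```text
mark [16.6 83. ]
markdn [13.2 83.5]
ptr [12.  76.7]
ptrL [12.6 71.1]
pL [ 12.1 -64.4]
pR [12.1 65.7]
pM [11.4 -0. ]
mark first est rel [13.63145817 84.38457626]
```

The pointer is about 2.3 mm short of the mark, already in tolerance. I'll trim it by 2.5 mm, hold, and then squeeze.

Request:
servo_tool:
  rows:
    - [1.5,0,0,0,0,0,1]
    - [2.5,0,0,0,0,0,1]
    - [2.5,0,0,0,0,0,1]
    - [2.5,0,0,0,0,0,1]
    - [2.5,0,0,0,0,0,1]
    - [2.5,0,0,0,0,0,1]
    - [2.5,0,0,0,0,0,1]

```text
time: 9.35
tcp_pos: [436.8, -15.0, 14.2]
tcp_rot: [0.464, 3.106, 0.001]
wrist_force: [5.4, -1.1, 2.6]
gripper_width: 1.002
```

Request:
servo_tool:
  rows:
    - [0,0,0,0,0,0,0.5]
    - [0,0,0,0,0,0,0.2]
    - [0,0,0,0,0,0,-0.1]
    - [0,0,0,0,0,0,-0.3]
    - [0,0,0,0,0,0,-0.5]
    - [0,0,0,0,0,0,-0.7]
    - [0,0,0,0,0,0,-0.7]
    - [0,0,0,0,0,0,-0.7]
    - [0,0,0,0,0,0,-0.7]
    - [0,0,0,0,0,0,-0.7]
    - [0,0,0,0,0,0,-0.7]
    - [0,0,0,0,0,0,-0.7]
  grip_force: 40

```text
time: 10.55
tcp_pos: [436.9, -15.5, 14.6]
tcp_rot: [0.465, 3.106, -0.001]
wrist_force: [3.6, -0.5, 6.1]
gripper_width: 0.274
```

```bash
python3 - <<'E'
from h import *
import pickle
o=bot.get_obs(); print(o['time'],o['tcp_pos'],o['tcp_rot'],o['wrist_force'],o['gripper_width']*85)
c=bot.read_camera('wrist'); pickle.dump((c,o),open('c7.pkl','wb')); print(c['xyz'])
cv2.imwrite("pics/w7.png",cv2.resize(c['color'][:,:,::-1],(800,600),interpolation=cv2.INTER_CUBIC))
E
```

```text
10.55 [436.85800028 -15.48611462  14.59741788] [ 4.65127310e-01  3.10563919e+00 -1.29730806e-03] [ 3.62701827 -0.492307    6.14679099] 23.3192068351007
[364.92863294   7.43495327 167.92492872]
```

View pics/w7.png

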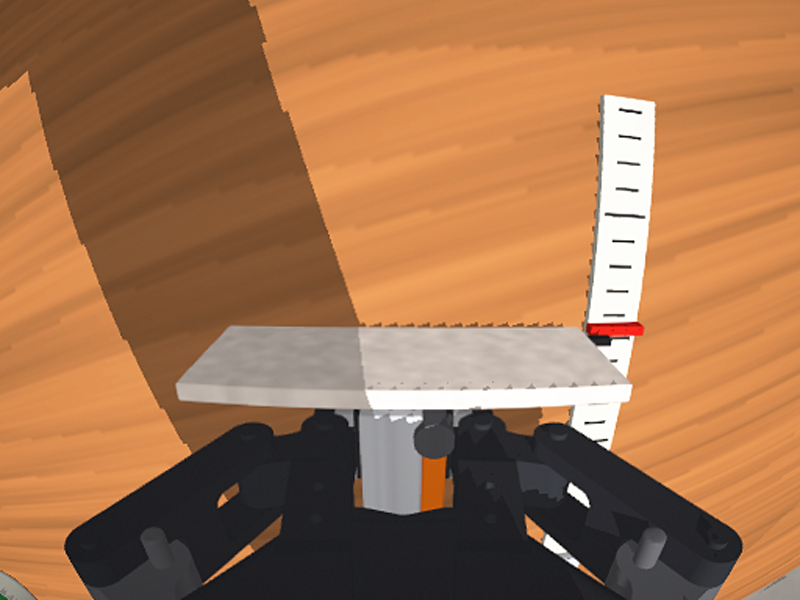

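The fingers have closed to 23.3 mm (shut should be 24). The orange lever (422–445, 455–508) lies parallel and flat on the bar, and the pointer at (605,341) is level with the inner edge of the red mark (588–642, 323–336). I'll hold briefly and check the position numerically before handing in.

Request:
servo_tool:
  rows:
    - [0.5,0,0,0,0,0,-0.7]
    - [0.5,0,0,0,0,0,-0.7]
    - [0.5,0,0,0,0,0,-0.7]
    - [0.5,0,0,0,0,0,-0.7]
    - [0.5,0,0,0,0,0,-0.7]

```text
time: 11.1
tcp_pos: [436.6, -15.4, 14.6]
tcp_rot: [0.465, 3.105, -0.001]
wrist_force: [4.8, -2.7, 5.6]
gripper_width: 0.275
```

```bash
python3 - <<'E'
from h import *
o=bot.get_obs(); print(o['time'],o['tcp_pos'],o['wrist_force'],o['gripper_width']*85,abs(o['joint_vel']).max())
c=bot.read_camera('wrist'); M=R.from_rotvec(o['tcp_rot']).as_matrix()[:2,:2]; t=o['tcp_pos'][:2]
g=c['color'].astype(int); r=(g[...,0]>150)&(g[...,1]<70)&(g[...,2]<70); v,u=np.nonzero(r); print('red rows',v.min(),v.max(),'cols',u.min(),u.max())
d=(g.max(2)<50); sub=d[205:232,372:405]; vv,uu=np.nonzero(sub); print('black rows',vv.min()+205,vv.max()+205,'cols',uu.min()+372,uu.max()+372)
um=np.mean(u); col=v[abs(u-um)<3]
for n,p in (('mark inner edge z10',at_z(c,um,col.max()+1,10,True)),('mark bottom outer z4',at_z(c,um,col.min(),4,True)),('ptr inner',at_z(c,387,vv.max()+206,17,True))): print(n,(M.T@(p[:2]-t)).round(1),p.round(1))
E
```

```text
11.1 [436.55664092 -15.38587902  14.565616  ] [ 4.7645196  -2.73408005  5.57883358] 23.376226061905346 0.0008521323353687751
red rows 207 215 cols 376 411
black rows 215 231 cols 377 393
mark inner edge z10 [11.  85.6] [451.1  69.7  10. ]
mark bottom outer z4 [14.  87.9] [448.9  72.8   4. ]
ptr inner [ 3.  78.2] [456.6  60.2  17. ]
```

The mark centre is at tool x ≈ 12.5 and the pointer at about 12 (it sits at the plate face, fixed relative to the fingers). The black-pixel search picked up a scale tick, so I'm ignoring it. The leg is at rest with spring force on the wrist, so I'm handing in.

```bash
python3 -c "
from station import bot
print(bot.close_job())"
```

```text
the job is handed in; nothing more can be done
None
```

I pulled the leg out about 53 mm by the inner face of the stop plate, with the fingers open, until the pointer was at the red mark. I held it there for about half a second with the lever open, then closed the fingers to shut the lever. I handed in at about 11 s, still gripping at 40 N and holding the pull; no verdict was reported.

**Last checks:**
- **Pointer:** it was about 0.5–1 mm from the mark centre (calibration is good to about 2 mm; the limit is 6 mm).
- **Lever:** the last picture shows it flat on the bar. The finger opening was 23.4 mm, against 24 mm expected when shut.
- **Leg:** the arm was at rest, and the wrist felt about 5.5 N along the spring's pull.
- **Mark:** it measured within about 1–2 mm of its first position.
- **Loose things:** the arm never came near them, but I did not measure them again at the end.

**Failed or disagreed:**
- **First pull missed:** the open fingertips were about 31 mm farther back along the tool than described, so they passed over the plate without touching it. I measured this from two cameras, went 31 mm lower and repeated the pull.
- **Last pointer reading:** the automatic pixel check of the pointer gave about 3 mm instead of 12 because dark scale ticks got in. I discarded it and used the position read from the picture.

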